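# Fit the wing nut on the bench shaker

## Task

Lock the shaker's carrier plate: set the grey wing nut upright on the threaded spindle with the red end of its bar over the red line on the plate, turn it backward (counterclockwise from above) until you feel it drop off the thread start, then turn it forward (clockwise) until its skirt sits flat on the carrier plate, and let go. Never tip the nut over, and leave the timer and the pink-lidded tub where they are.

Things in the scene. Friction and masses are not known exactly. Their poses are not given: they have to be found in the camera images.
- nut_bar (a point): Grasp point of the loose wing nut (0.13 to 0.25 kg, standing upright on its skirt): centre of its straight crossbar, on the nut's axis, 64 mm above the skirt's lower rim. Bar 92 mm long (along x), 16 mm thick (y), 24 mm tall (12 mm above and below this point), grey, the last 16 mm at the -x end red. Below it a 34 x 14 mm stem (x, y) down to the skirt's closed top, 24 mm below this point.
- red_end (a point): Middle of the red end of the nut's crossbar, 38 mm from the nut's axis along its -x, same height as nut_bar.
- nut_skirt (a point): Centre of the wing nut's lower rim, same axes as nut_bar (z is the nut's axis, up), 64 mm below it. The grey ribbed skirt is round, 68 mm across, 40 mm tall, open below, bore 56 mm and 35 mm deep, with three inward steel lugs 5 mm thick, 8 mm above the rim, their inner ends on a 44 mm circle.
- shaker_seat (a point): Centre of the upper face of the fixed, round bench shaker's aluminium carrier plate (140 mm across, z up, 50 mm above the table, 5 mm high rubber studs on a 120 mm circle). The nut ends with its rim here. Right-hand thread, lead 31 mm a turn: from the drop, 1.6 to 2.4 rad of clockwise turning brings the rim down to the plate; it jams tight within 0.4 rad more. Friction holds it where it is left.
- crown_level (a point): On the spindle's axis, 24.4 mm above shaker_seat: height of the flat crowns at the thread's three starts. The set-on nut's lugs rest on them, its rim 18.9 mm above shaker_seat. Turned backward from the index line it drops 7 to 10 mm after 0.3 to 0.95 rad (varies) if held loosely enough to fall or followed down; 0.3 to 0.5 rad further is a stop. Turned forward on the crowns it meets a stop too.
- spindle_top (a point): Centre of the top of the fixed upright steel spindle, 32 mm above shaker_seat. Core 40 mm across, tapering to 26 mm over the last 7 mm; thread 52 mm across below the crowns. The nut has 2 mm of play all round on core and thread.
- index_line (a point): Middle of the red index line (30 x 5 mm) on the carrier plate, 53 mm from the spindle's axis on the shaker's -x side. The red end of the nut's bar goes over it when the nut is set on: then the nut's yaw equals the shaker's (needed to about 0.2 rad).
- timer_mid (a point): Centre of a white timer with a display, 61 x 61 x 21 mm, loose on the table; bystander.
- tub_mid (a point): Centre (half-way up) of a white tub with a pink screw lid, 101 mm across, 97 mm tall, loose on the table; bystander.
Not all that is in view belongs to the job. What is shaped like the part that bears nut_bar but black or orange is not meant.

How it is judged:
By the outcome, as a careful person would: the job done as asked, in the order asked, and still so for the second after the job is handed in, with the robot touching nothing.
It also fails if it takes over 61 s, if anything falls off the work surface, if the arm or the gripper's body presses on something with over 40 N, if the wrist force passes 120 N, or if a joint passes its speed limit or range.

## Robot

A 6-joint arm with a two-finger parallel gripper is mounted at the origin on a cart in front of the work surface, level with it; the furniture and walls round the work are solid. World frame = base frame: x ahead of the robot, y to its left, z up, the work surface at z = 0. Lengths are in mm, angles in rad, forces in N, time in s.
With the tool pointing down it reaches from about 300 to 775 mm from the base axis. Payload 14.6 kg.
Tool frame: the origin (TCP) lies at the very end of the fingers, on their centre line; the grasp point (between the pads) lies 19 mm behind it; z points along the fingers, y is the line along which they close (so a half turn about z gives the same grasp; the last joint's range is limited). The gripper opens to 94 mm and grips with 3 to 60 N. Pads are 16 mm wide; open, the fingers measure 119 mm over their backs; the gripper's body (75 mm by 177 mm) begins 78 mm behind the grasp point.
Start: joints at [1.167, 0.3, 1.521, -0, 1.321, -0.067], TCP at [181.755, 519.09, 205.446] pointing down, gripper open.
Joint ranges: [-3.03, 3.03], [-0.79, 2.21], [0.23, 2.52], [-1.04, 4.18], [0, 3.07], [-2.55, 2.55]. Speed limits (rad/s): [2.22, 2.22, 2.57, 3.14, 3.14, 3.14].

## Interface

Orientations are given as [roll, pitch, yaw] about the fixed x, y, z axes, in that order (R = Rz(yaw) Ry(pitch) Rx(roll)).
In Python, from cell import manip gives the robot as it stands.
- The arm moves only by the tool servo_tool, never from a script. Its argument "motion" is a list that holds one entry, the list of rows, each a list of 7 numbers: the shift along the world's x, y, z as a fraction of full scale, then the turn, a rotation vector about the world's x, y, z as a fraction of full scale, then the closure, from 0 (fully open) to 1 (shut). In form: [[[x, y, z, rx, ry, rz, gripper], ...]]. A call has 1 to 10 rows; each row is the pose to reach, as a shift and turn from the pose commanded when the call began, turning the shorter way round; what a row does not reach only later rows make up. Full scale, the value 1, is 0.5 m for a shift and pi rad for a turn. A row lasts 1/10 s, in which the tool goes at most 50 mm and 8.59 degrees, less where a joint would pass 70% of its speed; a pose out of reach is approached as far as the arm can. A call with a number of a shift or a turn outside -1 to 1 is refused whole. A call with a gripper value outside its range is refused whole. The fingers move at their own pace and stop on an object; "newtons" is the grip in N (left out, the last holds). Time passes only in rows, so rows that repeat a pose let the fingers close. It gives the time, the measured TCP pose, the force, the opening and the grip force at its end, in the units of the state.
- manip.read_state(): the state, without advancing time (a new reading comes with each control period).
- manip.camera(name): name is "scene" or "top"; returns a dict with "frame" (420x560x3 uint8, red, green, blue), "range_z" (420x560 float32, mm along the optical axis (not along the pixel's ray), 0 where there is no reading), "vfov" (degrees; the focal length in pixels is half the picture's height over the tangent of half this angle, whatever the lens; pixels are square), "cx", "cy" (the principal point, pixels), "cam_to_world" (4x4, takes a point from camera to world coordinates). Camera axes: x right, y down, z forward; pixel columns grow to the right and rows downward; lengths in mm; the calibration is good to about 2 mm. A picture is of the moment at which its call begins.
- manip.sign_off(): hands the job in; it is judged then, once.
The state is a dict: "clock": time; "joints": joint angles; "qd": joint speeds; "effort": joint torques, N m; "eef_pos": TCP position; "eef_rot": TCP orientation; "wrist_force": force on the tool from outside, world axes, zero at the start; "moment": the same for the moment, N m; "finger_gap": finger opening in mm; "finger_force": force on a finger pad.
Only numpy, scipy, OpenCV 4.12 (cv2) and the standard library are available. Lean on these libraries where they do the work, as an engineer would, in place of code of your own. Each camera call takes 0.05 s, during which the arm holds its last target. There are 200 camera calls.

## Working session

There is one attempt and no reset: what is moved stays moved. The work goes in short steps, Python scripts to look and compute and a tool call to move; the robot and the scene stay as the last step left them, time stands still between calls to the robot, and variables do not carry over. Pictures are saved under pics/ and viewed, at most 10 in all, crops included, and the job is handed in when it is done.

Besides the shell and the picture viewer there is one more tool, called after "Call:" as name([rows], argument=value, ...), one row to a line, values as JSON. servo_tool: Moves the arm, as the interface text tells. Its arguments: {"type":"object","properties":{"motion":{"type":"array"},"newtons":{"type":"number"}},"required":["motion"]}

```bash
mkdir -p pics; ls
cat > h.py <<'E'
import numpy as np, cv2
from cell import manip
def cam(n):
    c=manip.camera(n); c['f']=c['frame'].shape[0]/2/np.tan(np.radians(c['vfov'])/2); return c
def ray(c,u,v):
    d=np.array([(u-c['cx'])/c['f'],(v-c['cy'])/c['f'],1.]); T=np.array(c['cam_to_world']); return T[:3,3],T[:3,:3]@d
def onz(c,u,v,z):
    o,d=ray(c,u,v); return o+d*(z-o[2])/d[2]
def dep(c,u,v):
    o,d=ray(c,u,v); return o+d*c['range_z'][int(v),int(u)]
def cloud(c):
    h,w=c['range_z'].shape; u,v=np.meshgrid(np.arange(w),np.arange(h)); z=c['range_z'].astype(float)
    P=np.stack([(u-c['cx'])/c['f']*z,(v-c['cy'])/c['f']*z,z],-1); T=np.array(c['cam_to_world']); return P@T[:3,:3].T+T[:3,3]
def save(n,im,s=1): cv2.imwrite('pics/'+n,cv2.resize(im[:,:,::-1],None,fx=s,fy=s,interpolation=cv2.INTER_CUBIC))
E
python3 - <<'E'
from h import *
for n in('scene','top'):
    c=cam(n); save(n+'1.png',c['frame']); np.savez(n+'1.npz',**c); print(n,c['vfov'],c['cx'],c['cy'],np.round(c['cam_to_world'],3).tolist())
print(manip.read_state())
E
```

```text
pics
scene 56.305296770826274 281.87612421514115 205.87085266308398 [[0.886, -0.301, 0.353, 110.475], [-0.464, -0.565, 0.682, -1032.093], [-0.005, -0.768, -0.64, 757.04], [0.0, 0.0, 0.0, 1.0]]
top 42.730743209793864 275.0598843741962 207.52360036147516 [[-0.002, -0.998, 0.065, 394.872], [-1.0, 0.001, -0.005, -311.174], [0.005, -0.065, -0.998, 1373.955], [0.0, 0.0, 0.0, 1.0]]
{'clock': 0.1, 'joints': array([ 1.16741729e+00,  3.00386797e-01,  1.52152180e+00,  3.03825113e-05,
        1.32070274e+00, -6.66131793e-02]), 'qd': array([-2.31075308e-03, -2.92160002e-03, -1.87101780e-03, -4.92779175e-05,
       -3.35375228e-03, -4.30154530e-04]), 'effort': array([ 2.08671430e-03, -5.32648766e+01, -3.53277862e+01,  7.09647755e-02,
        2.35229154e-02, -9.40340601e-05]), 'eef_pos': array([181.64879935, 518.88628795, 204.95765026]), 'eef_rot': array([-3.14057819e+00, -9.71717293e-05,  2.80481921e+00]), 'wrist_force': array([-0.7738427 ,  0.12320758, -0.54339653]), 'moment': array([ 0.02814498, -0.01514575, -0.02570825]), 'finger_force': 0.0, 'finger_gap': 94.37073466266607}
```

View pics/scene1.png

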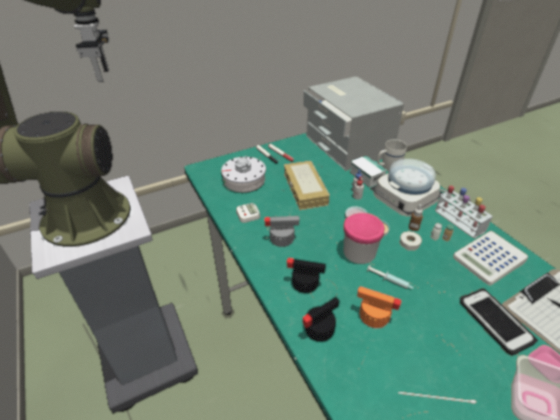

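View pics/top1.png

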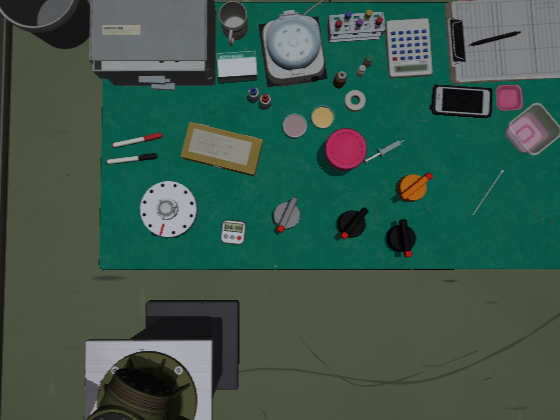

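The scene view shows the grey nut at (283,230) and the shaker at (243,173). In the top view:
- Grey nut: about (287,214), red end (281,229).
- Lookalikes: black nuts at (351,223) and (402,237), orange nut at (413,187). The grey one is the right one.
- Shaker: (168,209), with its red line at (162,229).
- Timer: (233,232). Tub: (346,149).

Next: measure, with one close crop.

```bash
cat > m.py <<'E'
from h import *
def red(im): 
    h=cv2.cvtColor(im,cv2.COLOR_RGB2HSV); return (((h[...,0]<8)|(h[...,0]>172))&(h[...,1]>130)&(h[...,2]>80))
def rect(P,m):
    (c,s,a)=cv2.minAreaRect(P[m][:,:2].astype(np.float32)); return np.round(c,1),np.round(s,1),round(a,1)
E
python3 - <<'E'
from m import *
for n in('top','scene'):
    c=dict(np.load(n+'1.npz')); P=cloud(c); R=red(c['frame'])
    box=lambda u0,u1,v0,v1:np.pad(np.ones((v1-v0,u1-u0),bool),((v0,420-v1),(u0,560-u1)))
    nb,sb=(box(268,308,190,240),box(130,205,175,245)) if n=='top' else (box(258,305,208,250),box(215,272,150,195))
    z=P[...,2]
    m=nb&(z>66)&(z<90); print(n,'bar',m.sum(),rect(P,m),P[m].mean(0).round(1),np.percentile(z[m],[5,50,95]).round(1))
    r=m&R; print(' red',r.sum(),P[r].mean(0).round(1))
    m=nb&(z>30)&(z<46);print(' skirt top',m.sum(),cv2.minEnclosingCircle(P[m][:,:2].astype(np.float32)))
    m=sb&(z>45)&(z<56);print(' plate',cv2.minEnclosingCircle(P[m][:,:2].astype(np.float32)),np.percentile(z[m],[5,50,95]).round(1))
    k=m&R; print(' line',k.sum(),P[k].mean(0).round(1) if k.sum() else '')
    m=sb&(z>76)&(z<95);print(' sp',m.sum(),cv2.minEnclosingCircle(P[m][:,:2].astype(np.float32)) if m.sum() else 0,np.percentile(z[sb],[90,99,100]).round(1))
    # rays independent of depth
    if n=='top':
        v,u=np.where(nb&R); print(' red by ray z76',onz(c,u.mean(),v.mean(),76).round(1)); v,u=np.where(sb&R); print(' line ray z50',onz(c,u.mean(),v.mean(),50).round(1),len(u))
        save('crop1.png',c['frame'][170:260,130:320],4)
E
```

```text
top bar 245 (array([ 464.1, -347.9]), array([16. , 91.5]), 65.0) [ 464.1 -347.9   76.3] [71.5 76.3 80.6]
 red 33 [ 429.6 -331.2   76.6]
 skirt top 376 ((464.2392272949219, -348.052001953125), 33.7495231628418)
 plate ((479.53802490234375, -54.85716247558594), 69.8410415649414) [46.7 50.9 54.8]
 line 15 [429.7 -38.7  50.4]
 sp 233 ((479.279541015625, -55.665496826171875), 25.302818298339844) [  55.8   84.8 1374. ]
 red by ray z76 [ 429.8 -330.8   76. ]
 line ray z50 [429.7 -38.6  50. ] 15
scene bar 210 (array([ 462.3, -347.9]), array([18.2, 89.9]), 64.7) [ 461.  -350.3   73.6] [67.3 74.5 77.6]
 red 22 [ 426.7 -336.2   73.3]
 skirt top 259 ((461.15869140625, -350.4468994140625), 33.130470275878906)
 plate ((476.18048095703125, -54.843505859375), 71.57923889160156) [47.4 50.5 54.2]
 line 0 
 sp 88 ((477.14495849609375, -52.994632720947266), 26.016971588134766) [ 53.8  83.  757. ]
```

View pics/crop1.png

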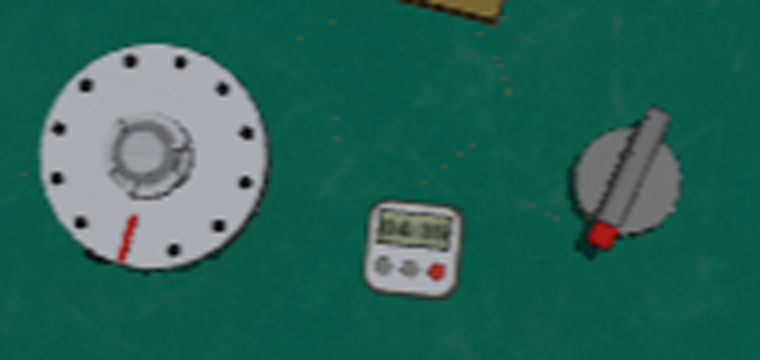

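Both views agree, with heights of bar about 76, plate 50 and spindle about 83, and the crop confirms the grey nut with its red end towards the robot.
- Nut: about (463.5, -348), yaw about -0.44.
- Shaker: about (479, -55), yaw about -0.32.

Tool yaw of 2.70 at the nut keeps joint 6 in range for the whole turn.

Call:
servo_tool([
  [[0.282, -0.868, 0, 0, 0, -0.033, 0], [0.282, -0.868, 0, 0, 0, -0.033, 0], [0.282, -0.868, 0, 0, 0, -0.033, 0], [0.282, -0.868, 0, 0, 0, -0.033, 0], [0.282, -0.868, 0, 0, 0, -0.033, 0], [0.282, -0.868, 0, 0, 0, -0.033, 0], [0.282, -0.868, 0, 0, 0, -0.033, 0], [0.282, -0.868, 0, 0, 0, -0.033, 0], [0.282, -0.868, 0, 0, 0, -0.033, 0], [0.282, -0.868, 0, 0, 0, -0.033, 0]],
], newtons=20)

```text
clock: 1.1
eef_pos: [323.6, 81.0, 205.5]
eef_rot: [-3.141, 0.001, 2.695]
wrist_force: [-0.1, 0.5, 0.5]
finger_gap: 93.8
finger_force: 0.0
```

Call:
servo_tool([
  [[0.28, -0.864, 0, 0, 0, 0, 0], [0.28, -0.864, 0, 0, 0, 0, 0], [0.28, -0.864, 0, 0, 0, 0, 0], [0.28, -0.864, 0, 0, 0, 0, 0], [0.28, -0.864, 0, 0, 0, 0, 0], [0.28, -0.864, 0, 0, 0, 0, 0], [0.28, -0.864, 0, 0, 0, 0, 0], [0.28, -0.864, 0, 0, 0, 0, 0], [0.28, -0.864, 0, 0, 0, 0, 0], [0.28, -0.864, 0, 0, 0, 0, 0]],
])

```text
clock: 2.1
eef_pos: [463.5, -349.9, 203.5]
eef_rot: [3.141, -0.002, 2.699]
wrist_force: [0.8, 0.7, -0.6]
finger_gap: 93.9
finger_force: 0.0
```

Run:
```python
from h import *
s=manip.read_state(); print(s['eef_pos'],s['eef_rot'],s['joints'],s['qd'])
```

```text
[ 463.46028488 -349.92117101  203.45854383] [ 3.14128688e+00 -2.13088305e-03  2.69886610e+00] [-7.09647193e-01  3.71378990e-01  1.43069704e+00 -2.74267192e-04
  1.34165271e+00 -1.83765406e+00] [ 0.01431946 -0.00546965  0.00339068  0.00948739  0.0187962   0.00660217]
```

Call:
servo_tool([
  [[0, 0.002, -0.1, 0, 0, 0, 0], [0, 0.002, -0.2, 0, 0, 0, 0], [0, 0.002, -0.28, 0, 0, 0, 0], [0, 0.002, -0.3, 0, 0, 0, 0], [0, 0.002, -0.312, 0, 0, 0, 0], [0, 0.002, -0.312, 0, 0, 0, 0], [0, 0.002, -0.312, 0, 0, 0, 0]],
])

```text
clock: 2.8
eef_pos: [463.6, -346.4, 51.4]
eef_rot: [-3.141, 0.003, 2.701]
wrist_force: [-0.3, 0.7, 1.0]
finger_gap: 94.0
finger_force: 0.0
```

Call:
servo_tool([
  [[0, 0, -0.008, 0, 0, 0, 0], [0, 0, -0.008, 0, 0, 0, 1], [0, 0, -0.008, 0, 0, 0, 1], [0, 0, -0.008, 0, 0, 0, 1], [0, 0, -0.008, 0, 0, 0, 1], [0, 0, -0.008, 0, 0, 0, 1], [0, 0, -0.008, 0, 0, 0, 1], [0, 0, -0.008, 0, 0, 0, 1], [0, 0, -0.008, 0, 0, 0, 1], [0, 0, -0.008, 0, 0, 0, 1]],
], newtons=40)

```text
clock: 3.8
eef_pos: [462.8, -345.9, 45.4]
eef_rot: [-3.142, -0.0, 2.701]
wrist_force: [0.4, -0.5, 0.1]
finger_gap: 25.1
finger_force: 0.0
```

Call:
servo_tool([
  [[0, 0, 0, 0, 0, 0, 1], [0, 0, 0, 0, 0, 0, 1], [0, 0, 0, 0, 0, 0, 1], [0, 0, 0, 0, 0, 0, 1], [0, 0, 0, 0, 0, 0, 1]],
])

```text
clock: 4.3
eef_pos: [462.7, -345.9, 45.4]
eef_rot: [3.142, -0.0, 2.701]
wrist_force: [-0.2, 0.2, -1.1]
finger_gap: 15.7
finger_force: 40.0
```

Call:
servo_tool([
  [[0, 0, 0.04, 0, 0, 0, 1], [0, 0, 0.12, 0, 0, 0, 1], [0, 0, 0.2, 0, 0, 0, 1], [0, 0, 0.24, 0, 0, 0, 1], [0.01, 0.08, 0.24, 0, 0, 0.01, 1], [0.02, 0.16, 0.24, 0, 0, 0.02, 1], [0.03, 0.24, 0.24, 0, 0, 0.03, 1], [0.03, 0.32, 0.24, 0, 0, 0.037, 1], [0.03, 0.4, 0.24, 0, 0, 0.037, 1], [0.03, 0.4, 0.24, 0, 0, 0.037, 1]],
])

```text
clock: 5.3
eef_pos: [477.7, -142.4, 165.6]
eef_rot: [3.141, -0.0, 2.821]
wrist_force: [0.4, -0.1, -1.7]
finger_gap: 15.7
finger_force: 40.0
```

Call:
servo_tool([
  [[0, 0, 0, 0, 0, 0, 1], [0, 0, 0, 0, 0, 0, 1]],
])

```text
clock: 5.5
eef_pos: [477.8, -146.6, 165.5]
eef_rot: [-3.141, 0.0, 2.817]
wrist_force: [0.1, -0.5, -2.5]
finger_gap: 15.8
finger_force: 40.0
```

Run:
```python
from m import *
s=manip.read_state(); print(s['eef_pos'],s['eef_rot'])
for n in('scene','top'):
    c=cam(n); np.savez(n+'2.npz',**c)
    T=np.linalg.inv(c['cam_to_world']); p=T[:3,:3]@np.array([478,-142,130])+T[:3,3]; u,v=int(c['cx']+c['f']*p[0]/p[2]),int(c['cy']+c['f']*p[1]/p[2]); print(n,u,v)
    save(n+'2.png',c['frame'][max(v-60,0):v+60,max(u-70,0):u+80],4)
```

```text
[ 477.79819763 -146.57011264  165.46658058] [-3.14143477e+00  1.63272760e-04  2.81689256e+00]
scene 252 160
top 199 206
```

View pics/scene2.png

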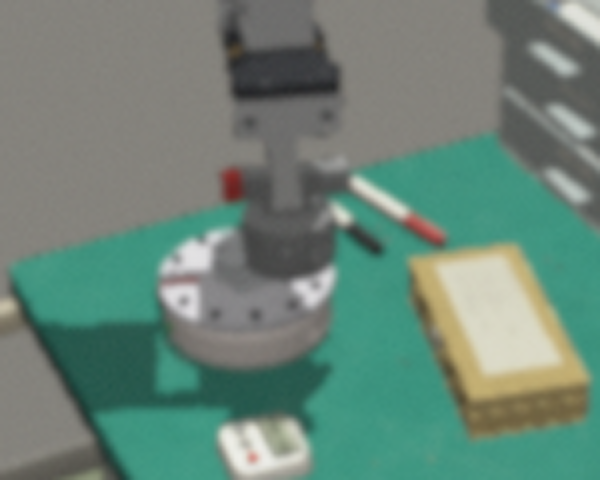

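View pics/top2.png

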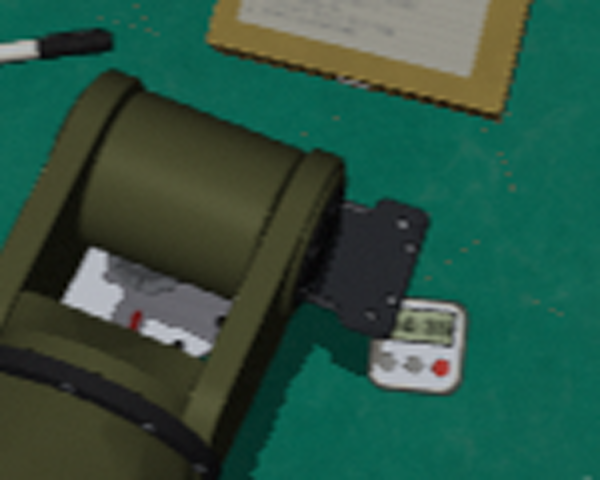

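Run:
```python
from m import *
from scipy.optimize import least_squares as ls
def fit(P,r,x0):
    s=ls(lambda q:np.hypot(P[:,0]-q[0],P[:,1]-q[1])-r,x0,loss='soft_l1'); return s.x.round(1),np.abs(s.fun).mean().round(2)
c=dict(np.load('scene2.npz')); P=cloud(c); z=P[...,2]; d=np.hypot(P[...,0]-478,P[...,1]+146.6)
for lo,hi in((125,136),(132,142),(136,150)):
    m=(d<45)&(z>lo)&(z<hi); print(lo,hi,m.sum(),fit(P[m],34,[478,-146]))
for h in range(105,190,5):
    m=(d<60)&(z>h)&(z<h+5); print(h,m.sum(),d[m].mean().round(1) if m.sum() else '')
c0=dict(np.load('scene1.npz')); P0=cloud(c0); z0=P0[...,2]
m=(z0>12)&(z0<36)&(np.hypot(P0[...,0]-463,P0[...,1]+348)<42); print('orig nut skirt',m.sum(),fit(P0[m],34,[463,-348]))
m=(z0>10)&(z0<44)&(np.hypot(P0[...,0]-478,P0[...,1]+55)<78); print('shaker side',m.sum(),fit(P0[m],70,[478,-55]))
c0=dict(np.load('top1.npz')); P0=cloud(c0); z0=P0[...,2]
m=(z0>78)&(z0<95)&(np.hypot(P0[...,0]-479,P0[...,1]+55)<18);print('top spindle top face',m.sum(),P0[m].mean(0))
```

```text
125 136 76 (array([ 479.2, -144.4]), np.float64(1.12))
132 142 71 (array([ 479. , -144.6]), np.float64(1.45))
136 150 96 (array([ 479.1, -144.9]), np.float64(1.35))
105 0 
110 0 
115 0 
120 16 31.9
125 34 32.2
130 32 31.9
135 37 32.5
140 35 32.2
145 34 32.6
150 45 32.1
155 58 28.0
160 114 23.1
165 14 14.3
170 15 21.4
175 47 25.7
180 52 27.4
185 50 25.9
orig nut skirt 166 (array([ 463.4, -346. ]), np.float64(0.96))
shaker side 342 (array([479.7, -49.2]), np.float64(1.63))
top spindle top face 150 [478.75950864 -56.1403131   82.39146801]
```

Call:
servo_tool([
  [[0, 0.06, 0, 0, 0, 0, 1], [0, 0.12, 0, 0, 0, 0, 1], [0, 0.16, 0, 0, 0, 0, 1], [0, 0.183, 0, 0, 0, 0, 1], [0, 0.183, 0, 0, 0, 0, 1], [0, 0.183, 0, 0, 0, 0, 1], [0, 0.183, 0, 0, 0, 0, 1], [0, 0.183, 0, 0, 0, 0, 1]],
])

```text
clock: 6.4
eef_pos: [477.8, -55.2, 165.4]
eef_rot: [-3.141, -0.0, 2.816]
wrist_force: [-0.9, -0.1, -2.2]
finger_gap: 15.7
finger_force: 40.0
```

Call:
servo_tool([
  [[0, 0, -0.03, 0, 0, 0, 1], [0, 0, -0.06, 0, 0, 0, 1], [0, 0, -0.076, 0, 0, 0, 1], [0, 0, -0.084, 0, 0, 0, 1], [0, 0, -0.09, 0, 0, 0, 1], [0, 0, -0.094, 0, 0, 0, 1], [0, 0, -0.094, 0, 0, 0, 1]],
])

```text
clock: 7.1
eef_pos: [477.9, -54.4, 118.6]
eef_rot: [3.142, 0.0, 2.817]
wrist_force: [0.1, -1.1, -1.6]
finger_gap: 15.6
finger_force: 40.0
```

Call:
servo_tool([
  [[0, 0, -0.002, 0, 0, 0, 1], [0, 0, -0.004, 0, 0, 0, 1], [0, 0, -0.006, 0, 0, 0, 1], [0, 0, -0.007, 0, 0, 0, 1], [0, 0, -0.007, 0, 0, 0, 1], [0, 0, -0.007, 0, 0, 0, 1]],
])

```text
clock: 7.7
eef_pos: [477.8, -54.4, 115.0]
eef_rot: [3.142, -0.0, 2.817]
wrist_force: [0.0, 0.5, -1.9]
finger_gap: 15.7
finger_force: 40.0
```

Call:
servo_tool([
  [[0, 0, -0.001, 0, 0, 0, 1], [0, 0, -0.002, 0, 0, 0, 1], [0, 0, -0.003, 0, 0, 0, 1], [0, 0, -0.003, 0, 0, 0, 1]],
])

```text
clock: 8.1
eef_pos: [477.8, -54.4, 113.6]
eef_rot: [3.142, 0.0, 2.817]
wrist_force: [-0.3, 0.3, 0.0]
finger_gap: 16.1
finger_force: 40.0
```

Call:
servo_tool([
  [[0, 0, -0.001, 0, 0, 0, 1], [0, 0, -0.002, 0, 0, 0, 1], [0, 0, -0.002, 0, 0, 0, 1]],
])

```text
clock: 8.4
eef_pos: [478.0, -54.5, 113.2]
eef_rot: [3.142, 0.001, 2.817]
wrist_force: [-3.1, 0.2, 9.9]
finger_gap: 15.9
finger_force: 40.0
```

Call:
servo_tool([
  [[0, 0, 0, 0, 0, 0.03, 1], [0, 0, 0, 0, 0, 0.06, 1], [0, 0, 0, 0, 0, 0.08, 1], [0, 0, 0, 0, 0, 0.08, 1]],
])

```text
clock: 8.8
eef_pos: [478.3, -54.4, 113.2]
eef_rot: [3.142, 0.002, 3.071]
wrist_force: [-1.1, 0.7, 7.6]
finger_gap: 16.1
finger_force: 40.0
```

Call:
servo_tool([
  [[0, 0, 0, 0, 0, 0.03, 1], [0, 0, 0, 0, 0, 0.03, 1]],
])

```text
clock: 9.0
eef_pos: [478.2, -54.5, 113.2]
eef_rot: [-3.141, 0.001, -3.117]
wrist_force: [-1.6, 0.3, 7.8]
finger_gap: 15.8
finger_force: 40.0
```

Call:
servo_tool([
  [[0, 0, 0, 0, 0, 0.03, 1], [0, 0, 0, 0, 0, 0.03, 1]],
])

```text
clock: 9.2
eef_pos: [478.2, -54.5, 113.2]
eef_rot: [-3.141, 0.001, -3.023]
wrist_force: [-1.5, 0.7, 7.8]
finger_gap: 15.4
finger_force: 40.0
```

Call:
servo_tool([
  [[0, 0, 0, 0, 0, 0.03, 1], [0, 0, 0, 0, 0, 0.03, 1]],
])

```text
clock: 9.4
eef_pos: [478.2, -54.5, 113.3]
eef_rot: [-3.141, 0.001, -2.928]
wrist_force: [-1.4, -0.3, 8.4]
finger_gap: 15.9
finger_force: 40.0
```

Call:
servo_tool([
  [[0, 0, 0, 0, 0, 0.03, 1], [0, 0, 0, 0, 0, 0.03, 1]],
])

```text
clock: 9.6
eef_pos: [478.1, -54.5, 113.2]
eef_rot: [-3.141, 0.001, -2.834]
wrist_force: [-2.3, -0.7, 8.5]
finger_gap: 15.6
finger_force: 40.0
```

Call:
servo_tool([
  [[0, 0, 0, 0, 0, 0.03, 1], [0, 0, 0, 0, 0, 0.03, 1]],
])

```text
clock: 9.8
eef_pos: [478.1, -54.4, 113.3]
eef_rot: [-3.141, 0.001, -2.74]
wrist_force: [-2.6, 0.1, 8.7]
finger_gap: 15.7
finger_force: 40.0
```

Call:
servo_tool([
  [[0, 0, 0, 0, 0, 0.03, 1], [0, 0, 0, 0, 0, 0.03, 1]],
])

```text
clock: 10.0
eef_pos: [477.9, -54.6, 112.8]
eef_rot: [-3.141, 0.0, -2.647]
wrist_force: [-3.4, -1.4, 6.3]
finger_gap: 15.9
finger_force: 40.0
```

Call:
servo_tool([
  [[0, 0, 0, 0, 0, 0.015, 1], [0, 0, 0, 0, 0, 0.015, 1], [0, 0, 0, 0, 0, 0.015, 1]],
])

```text
clock: 10.3
eef_pos: [477.8, -54.6, 112.5]
eef_rot: [-3.141, -0.0, -2.604]
wrist_force: [-0.7, -1.5, 2.6]
finger_gap: 15.9
finger_force: 40.0
```

Run:
```python
from h import *
s=manip.read_state(); print(s['eef_pos'],s['joints'],s['wrist_force'],s['moment'])
```

```text
[477.77961574 -54.55120387 112.49676905] [-1.89701188e-01  2.51016389e-01  1.81586654e+00 -3.35560581e-04
  1.07455575e+00 -2.29774676e+00] [-0.67031434 -1.49796629  2.57210995] [-0.27216868  0.32191222  0.14383025]
```

Call:
servo_tool([
  [[0, 0, 0, 0, 0, 0.015, 1], [0, 0, -0.002, 0, 0, 0.015, 1], [0, 0, -0.002, 0, 0, 0.015, 1]],
])

```text
clock: 10.6
eef_pos: [477.5, -54.4, 111.0]
eef_rot: [3.141, -0.001, -2.557]
wrist_force: [-1.0, -1.8, -1.9]
finger_gap: 16.0
finger_force: 40.0
```

Dropped free of the crown at about 0.9 rad. I'll follow it down.

Call:
servo_tool([
  [[0, 0, -0.002, 0, 0, 0, 1], [0, 0, -0.004, 0, 0, 0, 1], [0, 0, -0.006, 0, 0, 0, 1], [0, 0, -0.007, 0, 0, 0, 1], [0, 0, -0.007, 0, 0, 0, 1]],
])

```text
clock: 11.1
eef_pos: [477.6, -54.4, 107.6]
eef_rot: [3.141, -0.0, -2.555]
wrist_force: [-1.2, -2.7, -2.9]
finger_gap: 15.7
finger_force: 40.0
```

Call:
servo_tool([
  [[0, 0, -0.002, 0, 0, 0, 1], [0, 0, -0.003, 0, 0, 0, 1], [0, 0, -0.003, 0, 0, 0, 1]],
])

```text
clock: 11.4
eef_pos: [477.7, -54.3, 106.3]
eef_rot: [3.141, -0.0, -2.555]
wrist_force: [-1.4, -1.2, -2.3]
finger_gap: 15.7
finger_force: 40.0
```

Call:
servo_tool([
  [[0, 0, -0.002, 0, 0, 0, 1], [0, 0, -0.003, 0, 0, 0, 1], [0, 0, -0.003, 0, 0, 0, 1]],
])

```text
clock: 11.7
eef_pos: [477.8, -54.4, 104.9]
eef_rot: [-3.142, 0.0, -2.555]
wrist_force: [0.3, -1.4, -2.5]
finger_gap: 15.8
finger_force: 40.0
```

Call:
servo_tool([
  [[0, 0, -0.001, 0, 0, 0, 1], [0, 0, -0.002, 0, 0, 0, 1], [0, 0, -0.002, 0, 0, 0, 1]],
])

```text
clock: 12.0
eef_pos: [477.8, -54.4, 103.9]
eef_rot: [3.142, 0.0, -2.555]
wrist_force: [-0.1, -1.3, -1.1]
finger_gap: 15.7
finger_force: 40.0
```

Call:
servo_tool([
  [[0, 0, -0.001, 0, 0, 0, 1], [0, 0, -0.002, 0, 0, 0, 1], [0, 0, -0.002, 0, 0, 0, 1]],
])

```text
clock: 12.3
eef_pos: [478.0, -54.4, 103.6]
eef_rot: [-3.141, 0.001, -2.555]
wrist_force: [-3.5, -0.4, 8.7]
finger_gap: 15.8
finger_force: 40.0
```

Call:
servo_tool([
  [[0, 0, -0.0007, 0, 0, -0.025, 1], [0, 0, -0.0015, 0, 0, -0.05, 1], [0, 0, -0.0023, 0, 0, -0.075, 1], [0, 0, -0.003, 0, 0, -0.1, 1], [0, 0, -0.003, 0, 0, -0.1, 1]],
], newtons=55)

```text
clock: 12.8
eef_pos: [478.2, -54.7, 102.0]
eef_rot: [-3.141, 0.001, -2.872]
wrist_force: [-2.0, -2.1, 5.8]
finger_gap: 15.5
finger_force: 55.0
```

Call:
servo_tool([
  [[0, 0, -0.0007, 0, 0, -0.025, 1], [0, 0, -0.0015, 0, 0, -0.05, 1], [0, 0, -0.0023, 0, 0, -0.075, 1], [0, 0, -0.003, 0, 0, -0.1, 1], [0, 0, -0.003, 0, 0, -0.1, 1]],
])

```text
clock: 13.3
eef_pos: [478.2, -54.5, 100.5]
eef_rot: [-3.141, 0.001, 3.097]
wrist_force: [-0.0, 0.2, 5.8]
finger_gap: 15.8
finger_force: 55.0
```

Tracking the helix well; continue.

Call:
servo_tool([
  [[0, 0, -0.0007, 0, 0, -0.025, 1], [0, 0, -0.0015, 0, 0, -0.05, 1], [0, 0, -0.0023, 0, 0, -0.075, 1], [0, 0, -0.0031, 0, 0, -0.1, 1], [0, 0, -0.0031, 0, 0, -0.1, 1]],
])

```text
clock: 13.8
eef_pos: [478.2, -54.5, 99.0]
eef_rot: [3.141, 0.001, 2.783]
wrist_force: [-1.1, 0.2, 5.6]
finger_gap: 15.7
finger_force: 55.0
```

Call:
servo_tool([
  [[0, 0, -0.0007, 0, 0, -0.025, 1], [0, 0, -0.0015, 0, 0, -0.05, 1], [0, 0, -0.0023, 0, 0, -0.075, 1], [0, 0, -0.0031, 0, 0, -0.1, 1], [0, 0, -0.0031, 0, 0, -0.1, 1]],
])

```text
clock: 14.3
eef_pos: [478.3, -54.4, 97.4]
eef_rot: [3.141, 0.001, 2.469]
wrist_force: [-1.4, 1.5, 5.4]
finger_gap: 15.5
finger_force: 55.0
```

Call:
servo_tool([
  [[0, 0, -0.0007, 0, 0, -0.025, 1], [0, 0, -0.0015, 0, 0, -0.05, 1], [0, 0, -0.0023, 0, 0, -0.075, 1], [0, 0, -0.0031, 0, 0, -0.1, 1], [0, 0, -0.0031, 0, 0, -0.1, 1]],
])

```text
clock: 14.8
eef_pos: [478.3, -54.4, 95.9]
eef_rot: [3.14, 0.001, 2.155]
wrist_force: [1.2, -0.1, 5.0]
finger_gap: 15.9
finger_force: 55.0
```

Run:
```python
from h import *
s=manip.read_state(); print(s['eef_pos'],s['eef_rot'],s['joints'],s['wrist_force'],s['moment'])
```

```text
[478.32070855 -54.40459021  95.90152576] [3.14022449e+00 8.84146555e-04 2.15467189e+00] [-1.89537228e-01  2.74929831e-01  1.82975146e+00  3.75736745e-04
  1.03531478e+00 -7.73604857e-01] [ 1.17154648 -0.11091462  5.0419563 ] [ 0.18336672  0.1101167  -0.1232274 ]
```

Call:
servo_tool([
  [[0, 0, -0.0007, 0, 0, -0.025, 1], [0, 0, -0.0015, 0, 0, -0.05, 1], [0, 0, -0.0015, 0, 0, -0.05, 1]],
])

```text
clock: 15.1
eef_pos: [478.3, -54.4, 95.1]
eef_rot: [3.14, 0.001, 1.998]
wrist_force: [0.7, 0.3, 5.8]
finger_gap: 15.7
finger_force: 55.0
```

```bash
cat > s.py <<'E'
from h import *
s=manip.read_state(); print(s['eef_pos'],s['eef_rot'],s['wrist_force'],s['moment'])
E
python3 s.py
```

```text
[478.30240295 -54.39891799  95.11563761] [3.14016761e+00 6.15752595e-04 1.99760060e+00] [0.70407136 0.32749765 5.82056944] [ 0.11008286 -0.03229413 -0.14705002]
```

Call:
servo_tool([
  [[0, 0, -0.0007, 0, 0, -0.025, 1], [0, 0, -0.0012, 0, 0, -0.04, 1], [0, 0, -0.0012, 0, 0, -0.04, 1]],
])

```text
clock: 15.4
eef_pos: [478.5, -54.4, 94.8]
eef_rot: [3.14, 0.001, 1.873]
wrist_force: [-0.7, 0.4, 8.0]
finger_gap: 15.6
finger_force: 55.0
```

```bash
python3 s.py
```

```text
[478.50784364 -54.35081629  94.82357818] [3.13951203e+00 6.68236325e-04 1.87349207e+00] [-0.65338203  0.35066951  8.00882712] [ 0.17471513  0.06335904 -0.06858513]
```

Call:
servo_tool([
  [[0, 0, -0.0004, 0, 0, -0.02, 1], [0, 0, -0.0007, 0, 0, -0.035, 1], [0, 0, -0.0007, 0, 0, -0.035, 1]],
])

```text
clock: 15.7
eef_pos: [478.9, -54.4, 94.8]
eef_rot: [3.139, 0.001, 1.764]
wrist_force: [0.2, 0.4, 10.0]
finger_gap: 15.7
finger_force: 55.0
```

```bash
python3 s.py
```

```text
[478.85199584 -54.42349499  94.80147783] [3.13858989e+00 8.54164887e-04 1.76375291e+00] [0.21442791 0.44289057 9.97413648] [ 0.01380334 -0.00050154  0.05301783]
```

Call:
servo_tool([
  [[0, 0, 0, 0, 0, -0.02, 1], [0, 0, 0, 0, 0, -0.035, 1], [0, 0, 0, 0, 0, -0.035, 1]],
])

```text
clock: 16.0
eef_pos: [478.9, -54.5, 94.8]
eef_rot: [3.138, 0.001, 1.654]
wrist_force: [0.2, 0.4, 10.6]
finger_gap: 15.6
finger_force: 55.0
```

```bash
python3 s.py
```

```text
[478.86551246 -54.47327136  94.81230974] [3.13845085e+00 6.29253362e-04 1.65374325e+00] [ 0.18387361  0.35522818 10.55389656] [0.00599561 0.03696352 0.08414528]
```

Run:
```python
from m import *
c=cam('scene'); np.savez('scene3.npz',**c); save('scene3.png',c['frame'][130:200,205:285],8)
P=cloud(c);z=P[...,2];d=np.hypot(P[...,0]-479,P[...,1]+55)
for h in range(44,130,4):
    m=(d<60)&(z>h)&(z<=h+4); print(h,m.sum(),d[m].mean().round(1) if m.sum() else '')
m=(d<70)&(z>95)&(z<135)&red(c['frame']);print('red',m.sum(),P[m].mean(0))
```

```text
44 15 47.5
48 268 46.9
52 64 45.0
56 19 35.2
60 26 33.0
64 23 32.8
68 22 32.6
72 30 32.4
76 16 32.7
80 29 32.6
84 24 32.2
88 91 26.0
92 12 20.4
96 4 14.0
100 4 12.4
104 14 27.4
108 16 28.6
112 18 28.7
116 27 25.4
120 23 28.3
124 62 20.8
128 16 19.5
red 0 [nan nan nan]<stdin>:6: RuntimeWarning: Mean of empty slice.
  ret = um.true_divide(
```

View pics/scene3.png

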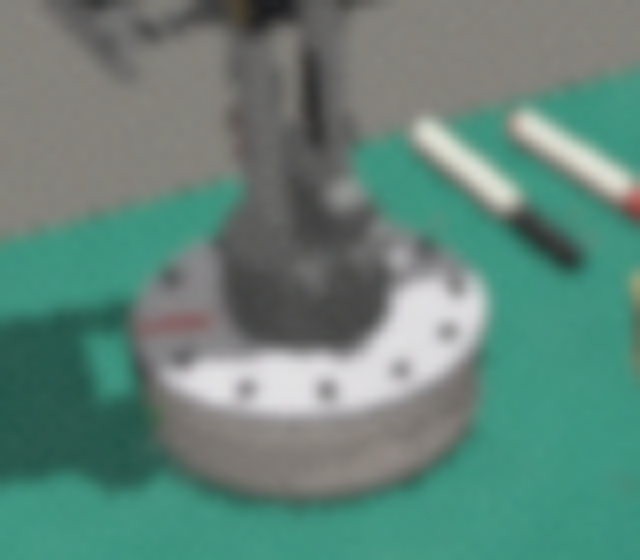

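The crop shows the nut upright, its skirt around (305,300) meeting the plate with no gap and its top at about z=90. A last slight tightening follows.

Call:
servo_tool([
  [[0, 0, 0, 0, 0, -0.02, 1], [0, 0, 0, 0, 0, -0.035, 1], [0, 0, 0, 0, 0, -0.035, 1]],
])

```text
clock: 16.35
eef_pos: [478.9, -54.5, 94.8]
eef_rot: [3.138, 0.0, 1.544]
wrist_force: [0.9, -0.5, 10.2]
finger_gap: 15.7
finger_force: 55.0
```

```bash
python3 s.py
```

```text
[478.8526746  -54.45166136  94.78874922] [3.13845781e+00 2.35025791e-04 1.54382760e+00] [ 0.87711947 -0.51565046 10.2293508 ] [-0.0272128   0.01815737  0.07479758]
```

Call:
servo_tool([
  [[0, 0, 0, 0, 0, -0.02, 1], [0, 0, 0, 0, 0, -0.03, 1], [0, 0, 0, 0, 0, -0.03, 1]],
])

```text
clock: 16.65
eef_pos: [478.8, -54.4, 94.8]
eef_rot: [3.139, -0.0, 1.451]
wrist_force: [-0.7, 0.6, 10.1]
finger_gap: 15.7
finger_force: 55.1
```

```bash
python3 s.py
```

```text
[478.82499029 -54.3805128   94.78754229] [ 3.13853804e+00 -5.29829293e-05  1.45050630e+00] [-0.65038884  0.60191193 10.09633359] [0.10367334 0.03169801 0.34351395]
```

Torque has risen (0.07 to 0.34 N m), so it is tight. Releasing.

Call:
servo_tool([
  [[0, 0, 0, 0, 0, 0, 0.3], [0, 0, 0, 0, 0, 0, 0.3], [0, 0, 0, 0, 0, 0, 0.3], [0, 0, 0, 0, 0, 0, 0.3], [0, 0, 0, 0, 0, 0, 0.3], [0, 0, 0.02, 0, 0, 0, 0.3], [0, 0, 0.06, 0, 0, 0, 0.3], [0, 0, 0.14, 0, 0, 0, 0.3], [0, 0, 0.22, 0, 0, 0, 0.3], [0, 0, 0.3, 0, 0, 0, 0.3]],
])

```text
clock: 17.65
eef_pos: [477.4, -54.3, 246.0]
eef_rot: [3.141, 0.0, 1.451]
wrist_force: [-0.7, -0.1, -0.5]
finger_gap: 65.7
finger_force: 0.0
```

Call:
servo_tool([
  [[-0.05, -0.1, 0, 0, 0, 0, 0.3], [-0.1, -0.2, 0, 0, 0, 0, 0.3], [-0.1, -0.3, 0, 0, 0, 0, 0.3], [-0.1, -0.4, 0, 0, 0, 0, 0.3], [-0.1, -0.5, 0, 0, 0, 0, 0.3], [-0.1, -0.5, 0, 0, 0, 0, 0.3], [-0.1, -0.5, 0, 0, 0, 0, 0.3], [-0.1, -0.5, 0, 0, 0, 0, 0.3]],
])

```text
clock: 18.45
eef_pos: [427.8, -303.4, 243.9]
eef_rot: [3.142, -0.0, 1.451]
wrist_force: [0.5, -0.1, 0.1]
finger_gap: 65.9
finger_force: 0.0
```

Run:
```python
from m import *
c=cam('scene'); save('scene4.png',c['frame'][120:250,195:395],4)
c=cam('top');P=cloud(c);z=P[...,2];d=np.hypot(P[...,0]-479,P[...,1]+55)
m=(d<50)&(z>116)&(z<140);print('bar top',m.sum(),rect(P,m),P[m].mean(0)); m=(d<60)&(z>84)&(z<98);print('skirt top',np.median(z[m]),cv2.minEnclosingCircle(P[m][:,:2].astype(np.float32)))
k=(d<50)&(z>110)&red(c['frame']);print('red',k.sum(),P[k].mean(0) if k.sum() else '')
save('top4.png',c['frame'][170:260,130:320],4)
```

```text
bar top 272 (array([479.5, -55.9]), array([92. , 16.2]), 83.3) [479.08289003 -56.96984703 126.26309364]
skirt top 90.90477839990785 ((479.13519287109375, -55.93043899536133), 33.405330657958984)
red 35 [483.74985696 -17.13843771 126.52386862]
```

View pics/scene4.png

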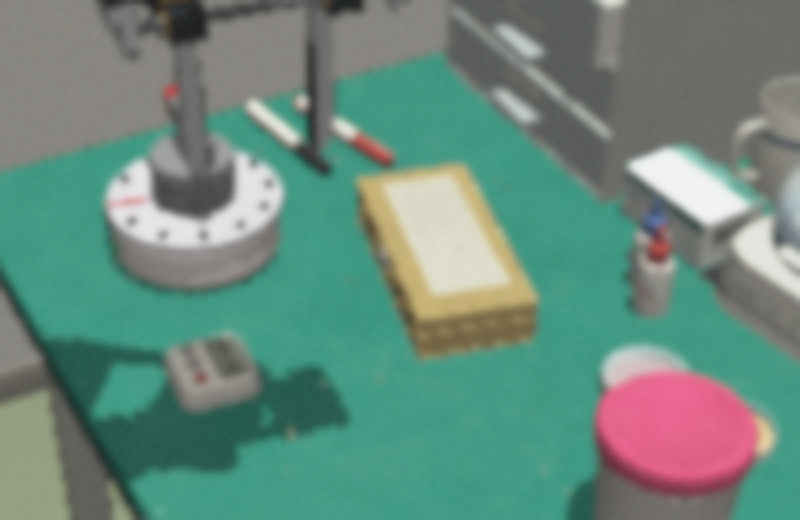

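The picture shows the nut at (195,170) upright with its skirt flat on the plate. The bar top is at 126 mm and the skirt top at about 90 mm, as they should be. The timer and tub are in place and the gripper is clear.

```bash
python3 -c "
from cell import manip
print(manip.sign_off())"
```

```text
the job is handed in; nothing more can be done
None
```

The wing nut is locked on the shaker: set on at the red line, turned back about 0.9 rad until it dropped, then forward about 2.3 rad until its skirt sat flat and it tightened, and released; the job was handed in at about 18.5 s of the 61 s allowed, with the timer and tub left where they were.

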